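# Index the repair turntable to its next notch

### The arm

A 6-joint arm with a two-finger parallel gripper is mounted at the origin on the work surface. World frame = base frame: x ahead of the robot, y to its left, z up, the work surface at z = 0. Lengths are in mm, angles in rad, forces in N, time in s.
With the tool pointing down it reaches from about 350 to 950 mm from the base axis. Payload 17.4 kg.
Tool frame: the origin (TCP) lies midway between the tips of the shut fingers; the grasp point (between the pads) lies 19 mm behind it; z points along the fingers, y is the line along which they close (so a half turn about z gives the same grasp; the last joint's range is limited). The gripper opens to 93 mm and grips with 3 to 60 N. Pads are 15 mm wide; open, the fingers measure 128 mm over their backs; the gripper's body (75 mm by 188 mm) begins 65 mm behind the grasp point.
Start: joints at [1.246, 0.116, 1.442, -0, 1.584, -0.038], TCP at [190.955, 647.432, 218.646] pointing down, gripper open.
Joint ranges: [-2.83, 2.83], [-0.83, 2.19], [0.07, 2.5], [-1.14, 4.28], [0.01, 3], [-2.97, 2.97]. Speed limits (rad/s): [1.89, 1.89, 2.22, 3.14, 3.14, 3.14].

### API

Orientations are given as a rotation vector (axis times angle).
In Python, from rig import r gives the robot as it stands. The module is installed in compiled form; this text tells all that it offers.
- The arm moves only by the tool step_arm, never from a script. Its argument "targets" is a list of rows, each a list of 7 numbers: the shift along the tool's x, y, z scaled (see below), then the turn, a rotation vector about the tool's x, y, z scaled (see below), then the gripper command: -1 is fully open, 1 is shut, values between are in proportion. In form: [[dx, dy, dz, ax, ay, az, grip], ...]. A call has exactly 8 rows; each row is the pose to reach, as a shift and turn from the pose commanded when the call began, along the tool's axes at that moment; what a row does not reach only later rows make up. The controller multiplies each number of a shift by 0.4 m and each number of a turn by 45 degrees. A row lasts 1/8 s, in which the tool goes at most 62.5 mm and 10.7 degrees, less where a joint would pass 70% of its speed; a pose out of reach is approached as far as the arm can. A call with a number of a shift or a turn outside -1 to 1 is refused whole. A call with a gripper value outside its range is refused whole. The fingers move at their own pace and stop on an object; "force" is the grip in N (left out, the last holds). Time passes only in rows, so rows that repeat a pose let the fingers close, or fill a call up. It gives the time, the measured TCP pose, the force, the opening and the grip force at its end, in the units of the state.
- r.read_state(): the state, without advancing time (a new reading comes with each control period).
- r.get_image(name): name is "scene" or "top"; returns (picture, depth): 480x640x3 uint8, red, green, blue; 480x640 float32, mm along the optical axis (not along the pixel's ray), 0 where there is no reading.
- r.get_calibration(name): a dict with "camera_matrix" (3x3 intrinsics, pixels), "dist_coeffs" ([k1, k2, p1, p2, k3] as OpenCV has them; the pictures are not rectified), "eye" and "orientation" of the camera in the world. Camera axes: x right, y down, z forward; pixel columns grow to the right and rows downward; lengths in mm; the calibration is good to about 2 mm. A picture is of the moment at which its call begins. get_calibration takes no time and is no camera call.
- r.hand_in(): hands the job in; it is judged then, once.
The state is a dict: "time_s": time; "q": joint angles; "dq": joint speeds; "effort": joint torques, N m; "eef_pos": TCP position; "ee_rot": TCP orientation; "force": force on the tool from outside, world axes, zero at the start; "wrist_torque": the same for the moment, N m; "grip_width": finger opening in mm; "gripper_force": force on a finger pad.
Only numpy, scipy, OpenCV 4.12 (cv2) and the standard library are available. Lean on these libraries where they do the work, as an engineer would, in place of code of your own. Each camera call takes 0.05 s, during which the arm holds its last target. There are 200 camera calls.

### The job

Pull up the red spring ring on the amplifier's index table so its pin comes out of the notch, turn the table counter-clockwise (seen from above) to the next notch, and let the ring go so that the pin springs fully home there and locks the table. Turn it smoothly and never force the pin sideways against a notch; leave everything else on the bench where it is, and take your hand away.

Things in the scene. Friction and masses are not known exactly. Their poses are not given: they have to be found in the camera images.
- axis (a point): vertical turning axis of the index table, at bench height. Blue fixed base 176 dia; dark turning top with an opened amplifier chassis (aluminium tray 95 x 150, parts up to 104 above the bench, within 90 of the axis) and a sideways orange arm, top 48 above the bench. Site x axis: the arm's direction at turntable 0
- ring_center (a point): centre of the red pull ring at the arm's end, 130 from the axis, 80 above the bench when the pin is home. Flat octagon 32 outside, 20 inside, 8 thick, upright, its flat faces looking along the turning direction: pinch them from above, fingers closing along the tangent. x radially out, y counter-clockwise tangent, z up. A 16 dia collar below it reaches 56 above the bench
- plunger (a joint): lift of the spring pin with its ring, m: 0 = pin home in a notch; 0.008 to 0.0095 = pin resting on the notch plate between notches; over 0.0105 = clear; 0.018 = end of travel. The spring pulls it down with about 5 N at 0, 8 N at 0.014, and snaps it down when let go
- turntable (a joint): angle of turning top and arm, rad: 0 at the first notch, growing counter-clockwise from above. Turns with about 1 N at the ring, 1 to 2 N more while the pin drags on the plate, and stays where left. The next notch is clamped by hand, anywhere from 0.69 to 0.95; a third lies 0.70 beyond it; there are no others before it
- lock_pin: steel pin under the ring, 8 dia, round nose; origin on the pin's line at bench height when home. It drops into radial notches 12 wide, 10 deep in a raised curved plate (105 to 168 from the axis, top 31 above the bench; steel, then aluminium) and blocks the arm both ways, 2 mm play each way. More than 30 N on the pin damages it
- solder_spool: grey spool of solder wire, 44 dia x 42 high, standing upright near the index table; bystander, origin under its centre
- tip_tin: low open brass tin, about 66 dia x 30 high; bystander, origin under its centre
- fuse_box: small yellow box 35 x 35 x 25 high, near the index table; bystander, origin under its centre
- mug: blue mug 76 dia x 90 high; bystander, origin under its centre
- screwdriver: red-handled screwdriver lying on the bench; bystander
- meter: green hand meter lying flat, 160 x 80 x 38; bystander, origin under its centre
- flux_jar: jar with black cap, 50 dia x 60 high; bystander, origin under its centre

How it is judged:
By the outcome, as a careful person would: the job done as asked, in the order asked, and still so for the second after the job is handed in, with the robot touching nothing.
It also fails if it takes over 48 s, if anything falls off the work surface, if the arm or the gripper's body presses on something with over 40 N, if the wrist force passes 120 N, or if a joint passes its speed limit or range.

## Working session

There is one attempt and no reset: what is moved stays moved. The work goes in short steps, Python scripts to look and compute and a tool call to move; the robot and the scene stay as the last step left them, time stands still between calls to the robot, and variables do not carry over. Pictures are saved under pics/ and viewed, at most 10 in all, crops included, and the job is handed in when it is done.

Besides the shell and the picture viewer there is one more tool, called after "Call:" by a JSON object that holds its "method" and its "body". step_arm: Moves the arm, as the interface text tells. Shifts and turns lie within -1 to 1; 1 stands for 0.4 m of shift or 45 degrees of turn. Its arguments: {"type":"object","properties":{"targets":{"type":"array","items":{"type":"array","items":{"type":"number","minimum":-1,"maximum":1}}},"force":{"type":"number"}},"required":["targets"]}

```bash
mkdir -p pics; cat > h.py <<'E'
import numpy as np, cv2
from rig import r
from scipy.spatial.transform import Rotation as R
def cal(n):
    c=r.get_calibration(n); return c
def rot(c):
    o=np.array(c["orientation"],float)
    return o if o.shape==(3,3) else R.from_rotvec(o).as_matrix()
def px2w(c,u,v,d):
    p=cv2.undistortPoints(np.array([[[u,v]]],float),np.array(c["camera_matrix"]),np.array(c["dist_coeffs"]))[0,0]
    return rot(c)@np.array([p[0]*d,p[1]*d,d])+np.array(c["eye"])
def px2z(c,u,v,z):
    e=np.array(c["eye"]); w=px2w(c,u,v,1.)-e
    return e+w*(z-e[2])/w[2]
def w2px(c,P):
    M=rot(c); 
    return cv2.projectPoints(np.array(P,float).reshape(-1,3),cv2.Rodrigues(M.T)[0],-M.T@np.array(c["eye"]),np.array(c["camera_matrix"]),np.array(c["dist_coeffs"]))[0][:,0]
E
python3 - <<'E'
from h import *
for n in("scene","top"):
    p,d=r.get_image(n); cv2.imwrite(f"pics/{n}0.png",p[:,:,::-1]); np.save(f"{n}0.npy",d); c=cal(n); print(n,c["eye"],c["orientation"],np.array(c["camera_matrix"]).tolist())
print(r.read_state())
E
```

```text
scene [1095.72747887 -618.37736232  945.09614265] [-2.25100273 -0.84796237  0.36141406] [[521.5056204837464, 0.0, 319.21722403701455], [0.0, 521.5056204837464, 244.38176962088622], [0.0, 0.0, 1.0]]
top [ 430.38290189   23.06014506 1230.312453  ] [-2.15367823  2.20275229 -0.11831878] [[528.8540520062676, 0.0, 333.994883639108], [0.0, 528.8540520062676, 236.23538019626295], [0.0, 0.0, 1.0]]
{'time_s': 0.1, 'q': array([ 1.24616264e+00,  1.16410440e-01,  1.44221525e+00,  6.74758314e-06,
        1.58399609e+00, -3.77851810e-02]), 'dq': array([-0.00010989, -0.00169344, -0.00180777, -0.00168997, -0.00049275,
       -0.00142504]), 'effort': array([ 1.89206970e-03, -7.22890663e+01, -6.23871303e+01,  7.82158063e-02,
        2.26457842e-02, -8.81044298e-05]), 'eef_pos': array([190.91431856, 647.23914984, 217.98717519]), 'ee_rot': array([-4.49009736e-01, -3.10914540e+00,  1.58807919e-03]), 'force': array([ 0.69170663, -0.30562931, -0.0319627 ]), 'wrist_torque': array([-0.04122926,  0.01765495,  0.01542207]), 'gripper_force': 0.0, 'grip_width': 92.88704010225679}
```

View pics/scene0.png

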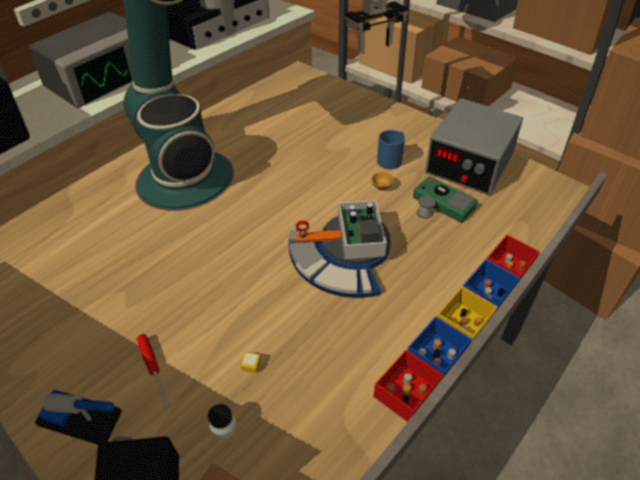

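View pics/top0.png

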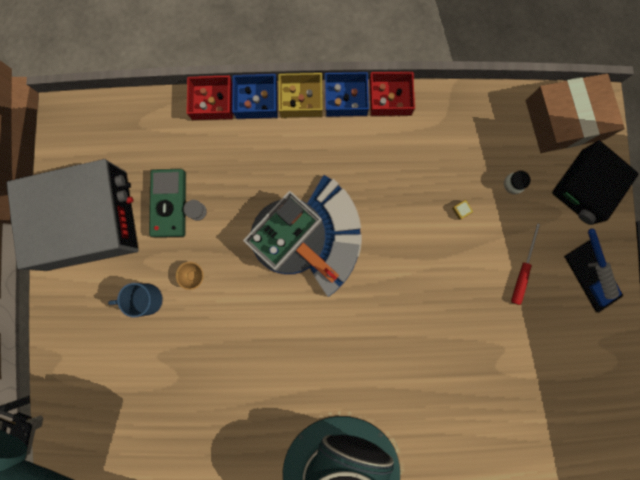

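The scene view has the ring at about (302,228) and the top view has it at about (335,273), with the orange arm pointing to the lower right. The sector plate runs from about (330,290) to (330,185), with dark notches near (345,237) and (322,188). I'll enlarge both.

```bash
python3 - <<'E'
import cv2
a=cv2.imread("pics/top0.png")[165:305,230:390]; b=cv2.imread("pics/scene0.png")[190:310,270:430]
cv2.imwrite("pics/t1.png",cv2.resize(a,(685,600),interpolation=cv2.INTER_CUBIC)); cv2.imwrite("pics/s1.png",cv2.resize(b,(800,600),interpolation=cv2.INTER_CUBIC))
E
```

```text
(no output)
```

View pics/t1.png

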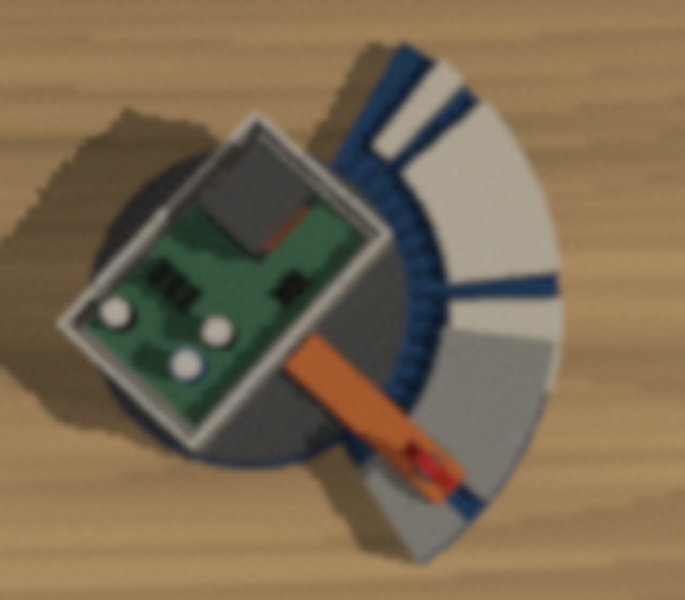

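View pics/s1.png

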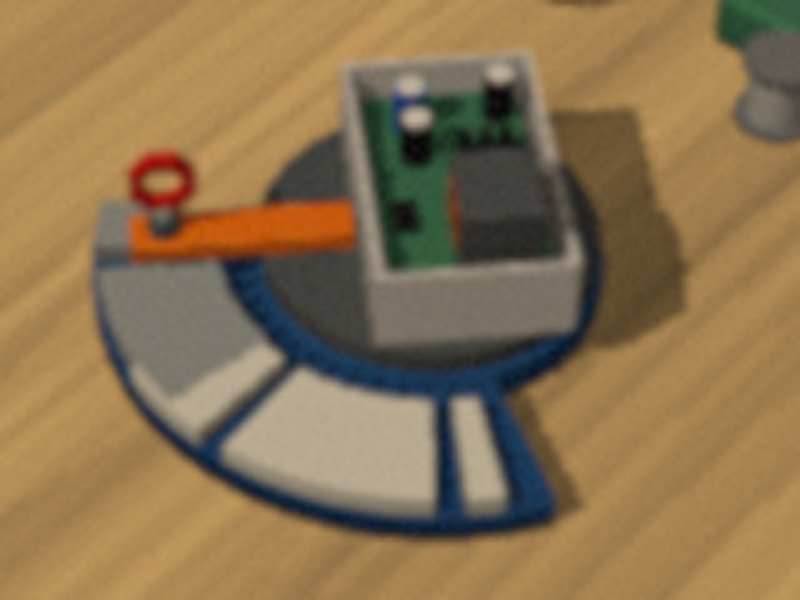

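```bash
cat > m.py <<'E'
from h import *
from scipy.optimize import least_squares
c=cal("top"); cs=cal("scene")
f=lambda u,v:(230+(u+.5)*160/685-.5,165+(v+.5)*140/600-.5)
g=lambda u,v:(270+(u+.5)/5-.5,190+(v+.5)/5-.5)
arc=[px2z(c,*f(*p),31)[:2] for p in[(488,105),(525,160),(545,215),(556,265),(563,310),(557,350)]]
n2=[px2z(c,*f(*p),31)[:2] for p in[(447,291),(557,284)]]
n3=[px2z(c,*f(*p),31)[:2] for p in[(397,163),(470,97)]]
arm=[px2z(c,*f(*p),48)[:2] for p in[(302,352),(452,488)]]
# ring by colour in both views
import sys
T=cv2.imread("pics/top0.png").astype(int);S=cv2.imread("pics/scene0.png").astype(int)
def red(I,x0,x1,y0,y1):
    m=(I[...,2]>110)&(I[...,1]<60)&(I[...,0]<70); k=np.zeros_like(m);k[y0:y1,x0:x1]=1
    v,u=np.nonzero(m&k); return u.mean(),v.mean(),len(u),u.min(),u.max(),v.min(),v.max()
rt=red(T,315,350,262,290);rs=red(S,290,315,215,240);print(rt,rs)
rs0=g(161,182)
def ray(c,u,v):
    e=np.array(c["eye"]);w=px2w(c,u,v,1)-e;return e,w/np.linalg.norm(w)
for q in(rs,rs0):
    e1,w1=ray(c,*rt[:2]);e2,w2=ray(cs,*q[:2])
    A=np.c_[w1,-w2];s=np.linalg.lstsq(A,e2-e1,rcond=None)[0];print("ring tri",e1+s[0]*w1,e2+s[1]*w2)
ring=px2z(c,*rt[:2],84)[:2]
print("ring top@84",ring,"scene@80",px2z(cs,*rs[:2],80))
def line(a,P): # perpendicular dist of a to the line
    d=P[1]-P[0];d=d/np.linalg.norm(d);return (d[0]*(a-P[0])[1]-d[1]*(a-P[0])[0])
def res(a):
    return [np.linalg.norm(p-a)-168 for p in arc]+[.5*line(a,n2),.5*line(a,n3),.5*line(a,arm),.5*(np.linalg.norm(ring-a)-130)]
o=least_squares(res,[500,100]);a=o.x;print("axis",a,np.round(o.fun,1))
an=lambda p:np.arctan2(p[1]-a[1],p[0]-a[0])
print("ring r,ang",np.linalg.norm(ring-a),an(ring),"arm",an(arm[0]),an(arm[1]),"n2",[an(p) for p in n2],"n3",[an(p) for p in n3],[np.linalg.norm(p-a) for p in n2+n3])
E
python3 m.py
```

```text
(np.float64(328.7704918032787), np.float64(273.4754098360656), 61, np.int64(319), np.int64(336), np.int64(268), np.int64(279)) (np.float64(301.8378378378378), np.float64(226.28378378378378), 74, np.int64(296), np.int64(307), np.int64(221), np.int64(237))
ring tri [459.86174455  20.27637391  74.83660485] [457.38035289  17.7080076   74.77948656]
ring tri [459.83788873  20.27862668  75.77167633] [457.32958922  17.68218937  75.71393918]
ring top@84 [459.62796529  20.29845035] scene@80 [461.2094187   13.89250872  80.        ]
axis [549.82223147 113.91354021] [ 0.2  0.2 -1.  -0.9  1.5  0.   0.2 -0.4 -0.4 -0. ]
ring r,ang 129.99534876169653 -2.3375859226479814 arm -2.307668999916025 -2.3225757275413157 n2 [np.float64(-1.5327279175802746), np.float64(-1.5313488483610849)] n3 [np.float64(-0.8434293922160054), np.float64(-0.8459031584795065)] [np.float64(107.8714997669915), np.float64(166.65040824830427), np.float64(110.5934069741261), np.float64(163.749266783358)]
```

```bash
cat >> m.py <<'E'
print("----")
I=T[262:286,314:346]
for y in range(5,20): print(262+y,' '.join(f"{I[y,x,2]:3d}/{I[y,x,1]:3d}" for x in range(6,26)))
p=f(432,468);print(p,px2z(c,*p,88),px2z(c,*f(470,502),31))
d=np.load("top0.npy");
for v in range(266,282,2): print(v,[round(float(px2w(c,u,v,d[v,u])[2])) if d[v,u]>0 else 0 for u in range(320,340)])
E
python3 m.py | sed -n '/----/,$p'
```

```text
----
267 155/ 83 161/ 88 163/ 88 162/ 87 159/ 83 148/ 74 147/ 74 155/ 81 159/ 87 159/ 93 145/ 96 127/101 120/111 122/116 120/117 120/118 120/116 122/118 121/117 121/117
268 138/ 72 149/ 80 154/ 83 156/ 83 143/ 70 126/ 53 120/ 49 136/ 65 153/ 80 160/ 87 157/ 91 142/ 93 128/103 120/110 119/114 121/117 122/118 120/115 121/117 120/117
269 124/ 62 130/ 66 138/ 73 138/ 70 122/ 53 104/ 31 101/ 29 117/ 43 138/ 63 154/ 79 155/ 85 152/ 89 141/ 94 127/101 121/109 119/114 119/115 120/116 119/116 121/118
270 116/ 59 120/ 59 123/ 61 117/ 54 106/ 43  97/ 27  97/ 23 110/ 28 132/ 43 146/ 61 143/ 74 141/ 81 145/ 87 140/ 91 128/ 99 122/109 121/115 120/116 121/117 121/117
271 106/ 57 116/ 57 118/ 58 117/ 57 108/ 48 100/ 34 102/ 27 122/ 29 142/ 36 150/ 43 143/ 56 131/ 70 136/ 81 145/ 84 144/ 91 134/101 125/110 121/114 121/117 120/118
272  94/ 61 107/ 57 116/ 58 119/ 58 116/ 55 109/ 47 110/ 38 131/ 37 149/ 37 156/ 39 153/ 47 142/ 61 134/ 73 141/ 80 152/ 87 148/ 93 136/102 127/111 121/115 120/117
273  81/ 68  93/ 60 106/ 56 115/ 58 119/ 60 115/ 55 110/ 48 120/ 40 142/ 41 154/ 39 158/ 43 153/ 47 144/ 59 143
[... 1464 characters left out ...]
4621127  31.        ]
266 [48, 47, 44, 46, 48, 46, 49, 48, 45, 33, 30, 35, 30, 32, 32, 32, 29, 34, 27, 28]
268 [48, 51, 44, 48, 47, 88, 93, 46, 48, 50, 48, 28, 32, 0, 31, 29, 30, 28, 29, 29]
270 [50, 47, 50, 48, 87, 90, 95, 93, 88, 45, 48, 47, 51, 34, 33, 35, 30, 32, 29, 31]
272 [35, 47, 43, 44, 49, 46, 86, 100, 94, 95, 99, 68, 57, 42, 46, 45, 30, 32, 33, 27]
274 [27, 34, 30, 45, 49, 50, 45, 0, 95, 98, 92, 92, 95, 47, 47, 47, 46, 44, 28, 30]
276 [29, 27, 28, 31, 32, 50, 46, 47, 64, 62, 97, 98, 96, 91, 88, 47, 46, 50, 33, 27]
278 [27, 28, 30, 31, 28, 28, 28, 47, 48, 46, 44, 43, 89, 89, 88, 86, 22, 18, 29, 29]
280 [31, 34, 33, 33, 28, 28, 32, 28, 33, 42, 46, 48, 48, 50, 16, 20, 21, 19, 21, 18]
```

```bash
cat > plan.py <<'E'
# commanded pose (x,y,z,yaw of tool y), tool straight down
from h import *
def sh(P,Q):
    """shift+turn units from commanded P to Q"""
    y=np.array([np.cos(P[3]),np.sin(P[3]),0]); x=np.array([-y[1],y[0],0]); z=np.array([0,0,-1.])
    d=np.array(Q[:3])-np.array(P[:3]); return np.round([x@d/400,y@d/400,z@d/400,-(Q[3]-P[3])/(np.pi/4)],4)
def ap(P,s):
    y=np.array([np.cos(P[3]),np.sin(P[3]),0]); x=np.array([-y[1],y[0],0]); z=np.array([0,0,-1.])
    d=400*(x*s[0]+y*s[1]+z*s[2]); return [*(np.array(P[:3])+d),P[3]-s[3]*np.pi/4]
def meas():
    s=r.read_state(); M=R.from_rotvec(s["ee_rot"]).as_matrix(); return [*s["eef_pos"],np.arctan2(M[1,1],M[0,1])],M
E
python3 - <<'E'
from plan import *
P,M=meas();print(P,M.round(4).tolist())
P=[190.955,647.432,218.646,P[3]]
print("x axis is",[-np.sin(P[3]),np.cos(P[3])])
a=sh(P,[300,350,200,P[3]-.75]);print(a)
P2=ap(P,a.round(3)); print(P2); b=sh(P2,[461,19,160,P2[3]-.75]);print(b)
P3=ap(P2,b.round(3)); c=sh(P3,[461,19,140,-.753]);print(c)
E
```

```text
[np.float64(190.91431855587132), np.float64(647.2391498424122), np.float64(217.98717519161187), np.float64(1.283947932062836)] [[-0.9591, 0.2829, -0.0003], [0.2829, 0.9591, -0.001], [0.0, -0.001, -1.0]]
x axis is [np.float64(-0.9591403236296511), np.float64(0.2829308035326098)]
[-0.4719 -0.6361  0.0466  0.9549]
[np.float64(300.0630966825822), np.float64(350.0093659616601), np.float64(199.84599999999998), np.float64(0.5338926860182729)]
[-0.9171 -0.0748  0.0996  0.9549]
[1.000e-04 2.000e-04 4.960e-02 6.835e-01]
```

Call:
{"method": "step_arm", "body": {"targets": [[-0.059, -0.0795, 0.006, 0, 0, 0.12, -1], [-0.118, -0.159, 0.012, 0, 0, 0.24, -1], [-0.177, -0.2385, 0.018, 0, 0, 0.36, -1], [-0.236, -0.318, 0.024, 0, 0, 0.48, -1], [-0.295, -0.3975, 0.03, 0, 0, 0.6, -1], [-0.354, -0.477, 0.036, 0, 0, 0.72, -1], [-0.413, -0.5565, 0.042, 0, 0, 0.84, -1], [-0.472, -0.636, 0.047, 0, 0, 0.955, -1]]}}

```text
time_s: 1.1
eef_pos: [300.2, 348.7, 199.5]
ee_rot: [-1.56, -2.727, 0.001]
force: [-0.1, 0.9, -0.0]
grip_width: 93.1
gripper_force: 0.0
```

Call:
{"method": "step_arm", "body": {"targets": [[-0.115, -0.009, 0.012, 0, 0, 0.12, -1], [-0.23, -0.018, 0.025, 0, 0, 0.24, -1], [-0.345, -0.028, 0.037, 0, 0, 0.36, -1], [-0.46, -0.037, 0.05, 0, 0, 0.48, -1], [-0.575, -0.047, 0.062, 0, 0, 0.6, -1], [-0.69, -0.056, 0.075, 0, 0, 0.72, -1], [-0.8, -0.065, 0.087, 0, 0, 0.84, -1], [-0.917, -0.075, 0.1, 0, 0, 0.955, -1]]}}

```text
time_s: 2.1
eef_pos: [461.3, 17.5, 159.6]
ee_rot: [2.451, 1.965, 0.0]
force: [-0.2, 0.6, -0.3]
grip_width: 92.6
gripper_force: 0.0
```

Call:
{"method": "step_arm", "body": {"targets": [[0, 0, 0, 0, 0, 0.12, -1], [0, 0, 0, 0, 0, 0.24, -1], [0, 0, 0, 0, 0, 0.36, -0.4], [0, 0, 0, 0, 0, 0.48, -0.4], [0, 0, 0, 0, 0, 0.6, -0.4], [0, 0, 0, 0, 0, 0.684, -0.4], [0, 0, 0, 0, 0, 0.684, -0.4], [0, 0, 0, 0, 0, 0.684, -0.4]]}}

```text
time_s: 3.1
eef_pos: [460.9, 19.0, 159.7]
ee_rot: [-2.882, -1.251, 0.0]
force: [0.9, 0.5, -0.3]
grip_width: 64.8
gripper_force: 0.0
```

```bash
python3 - <<'E'
from plan import *
P,M=meas();s=r.read_state();print(P,M.round(4).tolist(),s["force"],s["grip_width"],s["q"],s["time_s"])
p,d=r.get_image("scene");cv2.imwrite("pics/s2.png",cv2.resize(p[150:300,230:430,::-1],(800,600),interpolation=cv2.INTER_CUBIC))
E
```

```text
[np.float64(460.8643403459174), np.float64(19.01704787577941), np.float64(159.74489828371426), np.float64(-0.7517676607577882)] [[0.6829, 0.7305, -0.0002], [0.7305, -0.6829, -0.0], [-0.0001, -0.0001, -1.0]] [ 0.85753439  0.50828681 -0.27710201] 64.79457995516337 [-1.40688268e-02 -3.45338063e-01  1.95924550e+00 -4.06330078e-06
  1.52784744e+00  7.37699002e-01] 3.1
```

View pics/s2.png

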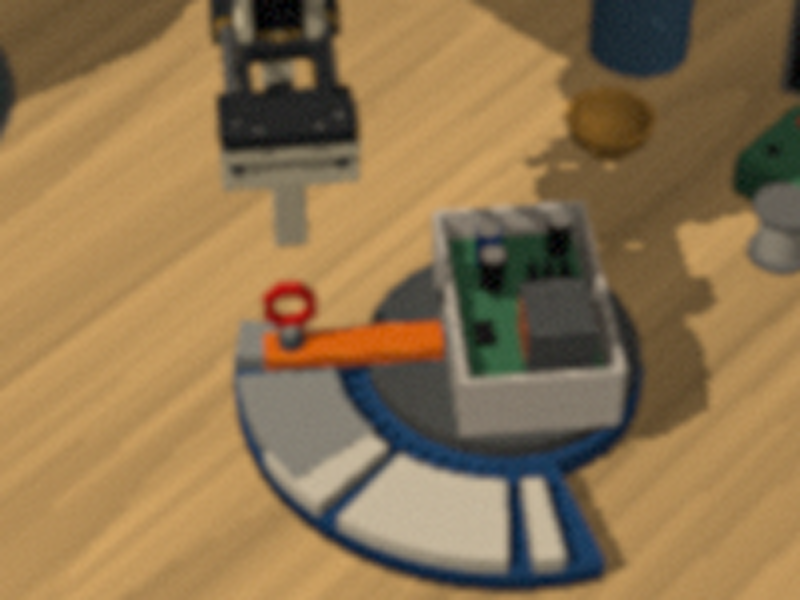

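The finger lines up with the ring radially: finger at (290,215), ring at (290,303). I'll descend and close gently.

Call:
{"method": "step_arm", "body": {"targets": [[0, 0, 0.04, 0, 0, 0, -0.4], [0, 0, 0.08, 0, 0, 0, -0.4], [0, 0, 0.12, 0, 0, 0, -0.4], [0, 0, 0.16, 0, 0, 0, -0.4], [0, 0, 0.19, 0, 0, 0, -0.4], [0, 0, 0.215, 0, 0, 0, -0.4], [0, 0, 0.235, 0, 0, 0, -0.4], [0, 0, 0.238, 0, 0, 0, -0.4]], "force": 3}}

```text
time_s: 4.15
eef_pos: [460.8, 19.0, 64.2]
ee_rot: [-2.883, -1.249, 0.001]
force: [-0.2, 0.8, 0.3]
grip_width: 65.4
gripper_force: 0.0
```

Call:
{"method": "step_arm", "body": {"targets": [[0, 0, 0, 0, 0, 0, 0.3], [0, 0, 0, 0, 0, 0, 0.5], [0, 0, 0, 0, 0, 0, 0.6], [0, 0, 0, 0, 0, 0, 0.65], [0, 0, 0, 0, 0, 0, 0.7], [0, 0, 0, 0, 0, 0, 0.7], [0, 0, 0, 0, 0, 0, 0.7], [0, 0, 0, 0, 0, 0, 0.7]], "force": 3}}

```text
time_s: 5.15
eef_pos: [461.0, 19.0, 64.7]
ee_rot: [2.883, 1.249, 0.0]
force: [1.0, -0.5, 0.5]
grip_width: 13.9
gripper_force: 0.5
```

Call:
{"method": "step_arm", "body": {"targets": [[0, 0, 0, 0, 0, 0, 0.74], [0, 0, 0, 0, 0, 0, 0.76], [0, 0, 0, 0, 0, 0, 0.78], [0, 0, 0, 0, 0, 0, 0.8], [0, 0, 0, 0, 0, 0, 0.82], [0, 0, 0, 0, 0, 0, 0.84], [0, 0, 0, 0, 0, 0, 0.86], [0, 0, 0, 0, 0, 0, 0.88]], "force": 3}}

```text
time_s: 6.15
eef_pos: [461.2, 18.7, 64.8]
ee_rot: [2.882, 1.248, 0.001]
force: [3.0, -4.0, -1.1]
grip_width: 11.2
gripper_force: 3.0
```

Call:
{"method": "step_arm", "body": {"targets": [[0, 0.002, 0, 0, 0, 0, 0.88], [0, 0.004, 0, 0, 0, 0, 0.88], [0, 0.005, 0, 0, 0, 0, 0.88], [0, 0.005, 0, 0, 0, 0, 0.88], [0, 0.005, 0, 0, 0, 0, 0.92], [0, 0.005, 0, 0, 0, 0, 0.95], [0, 0.005, 0, 0, 0, 0, 1], [0, 0.005, 0, 0, 0, 0, 1]], "force": 3}}

```text
time_s: 7.15
eef_pos: [462.4, 17.6, 64.6]
ee_rot: [-2.883, -1.249, 0.0]
force: [-0.3, -0.3, 2.0]
grip_width: 11.1
gripper_force: 3.0
```

```bash
python3 - <<'E'
from plan import *
P,M=meas();s=r.read_state();print(P,s["force"],s["wrist_torque"],s["grip_width"],s["gripper_force"])
c=cal("scene");print(w2px(c,[[460.9,19,80]]))
p,d=r.get_image("scene");p=p[200:260,260:340,::-1];cv2.imwrite("pics/s3.png",cv2.resize(p,(800,600),interpolation=cv2.INTER_CUBIC))
E
```

```text
[np.float64(462.3731846803559), np.float64(17.62486092547607), np.float64(64.6484424302061), np.float64(-0.7533149536293308)] [-0.34981083 -0.31558534  1.96754882] [-0.02149815  0.30412277  0.00512532] 11.114950623485004 3.000258654356003
[[303.19824235 225.09849794]]
```

View pics/s3.png

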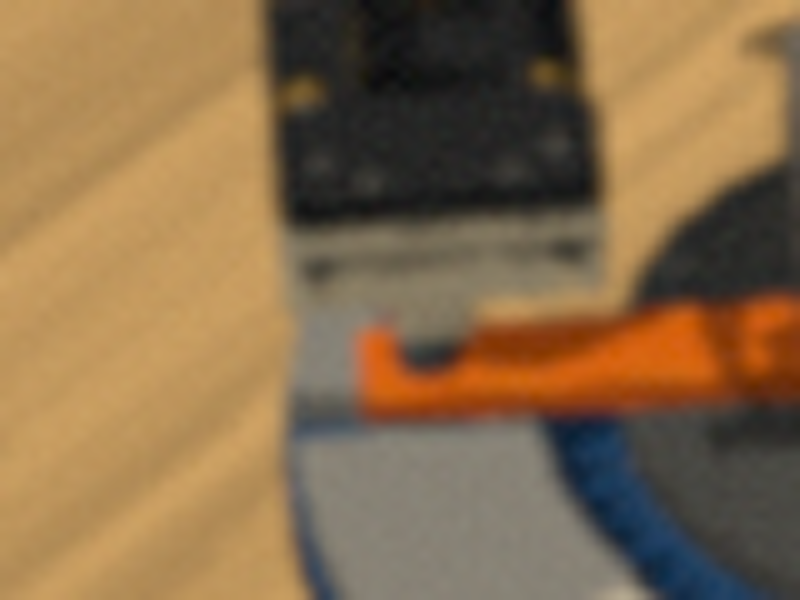

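The gripper body hides the ring and the finger sits over the collar at (430,350), as intended. The width reads 11.1 with no side load, so I'll firm up the grip in steps.

Call:
{"method": "step_arm", "body": {"targets": [[0, 0, 0, 0, 0, 0, 1], [0, 0, 0, 0, 0, 0, 1], [0, 0, 0, 0, 0, 0, 1], [0, 0, 0, 0, 0, 0, 1], [0, 0, 0, 0, 0, 0, 1], [0, 0, 0, 0, 0, 0, 1], [0, 0, 0, 0, 0, 0, 1], [0, 0, 0, 0, 0, 0, 1]], "force": 12}}

```text
time_s: 8.2
eef_pos: [462.4, 17.6, 64.7]
ee_rot: [2.883, 1.249, 0.0]
force: [-1.0, 0.2, 1.1]
grip_width: 9.6
gripper_force: 12.0
```

```bash
python3 - <<'E'
from plan import *
P,M=meas();s=r.read_state();print(P,s["force"],s["wrist_torque"],s["grip_width"],s["gripper_force"])
E
```

```text
[np.float64(462.39283189228433), np.float64(17.622568327851173), np.float64(64.66024929437269), np.float64(-0.7533686145839924)] [-0.97263257  0.20612439  1.1464462 ] [0.01600368 0.3401935  0.01131708] 9.641716094899898 12.000446766614914
```

Call:
{"method": "step_arm", "body": {"targets": [[0, 0, 0, 0, 0, 0, 1], [0, 0, 0, 0, 0, 0, 1], [0, 0, -0.007, 0, 0, 0, 1], [0, 0, -0.014, 0, 0, 0, 1], [0, 0, -0.021, 0, 0, 0, 1], [0, 0, -0.028, 0, 0, 0, 1], [0, 0, -0.035, 0, 0, 0, 1], [0, 0, -0.035, 0, 0, 0, 1]], "force": 28}}

```text
time_s: 9.2
eef_pos: [462.3, 17.6, 78.7]
ee_rot: [-2.883, -1.249, 0.0]
force: [2.6, 1.2, -8.5]
grip_width: 7.4
gripper_force: 64.4
```

```bash
python3 - <<'E'
from plan import *
P,M=meas();s=r.read_state();print(P,s["force"],s["wrist_torque"],s["grip_width"],s["gripper_force"])
p,d=r.get_image("scene");p=p[200:260,260:340,::-1];cv2.imwrite("pics/s4.png",cv2.resize(p,(800,600),interpolation=cv2.INTER_CUBIC))
E
```

```text
[np.float64(462.29694576530335), np.float64(17.642913658294763), np.float64(78.72670585673639), np.float64(-0.7533414381431738)] [ 2.59656448  1.21344413 -8.49506967] [ 0.03814266 -0.24343718 -0.2073832 ] 7.420559192897533 64.41397927810613
```

View pics/s4.png

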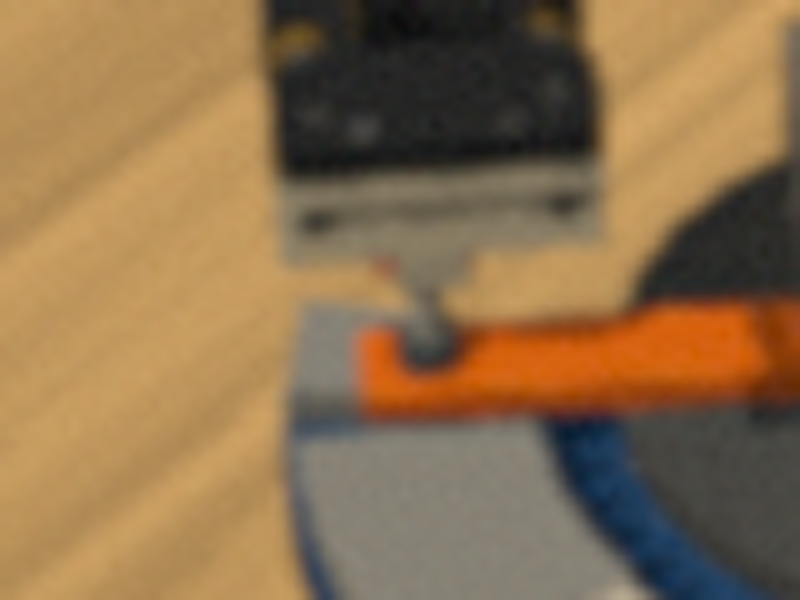

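Ring is up 14 mm: the stem shows at (430,300) above the collar, and the 8.5 N matches the spring. Now I'll plan the arc.

```bash
cat > arc.py <<'E'
from plan import *
A=np.array([549.8,113.9])
def arc(P,als,R_=None):
    v=np.array(P[:2])-A
    for a in als:
        w=A+R.from_rotvec([0,0,a]).as_matrix()[:2,:2]@v
        s=sh(P,[*w,P[2],P[3]+a]); print(round(a,4),s.tolist())
E
python3 - <<'E'
from arc import *
P=[462.4,17.6,78.6,-.7533]
arc(P,[.01,.035,.07,.11,.15,.19,.23,.27])
P2=[*(A+R.from_rotvec([0,0,.27]).as_matrix()[:2,:2]@(np.array(P[:2])-A)),78.6,-.7533+.27]
arc(P2,[.04,.08,.12,.16,.20,.24,.28,.32])
E
```

```text
0.01 [0.0001, 0.0033, 0.0, -0.0127]
0.035 [0.0004, 0.0114, 0.0, -0.0446]
0.07 [0.0012, 0.0227, 0.0, -0.0891]
0.11 [0.0025, 0.0357, 0.0, -0.1401]
0.15 [0.0044, 0.0485, 0.0, -0.191]
0.19 [0.0069, 0.0613, 0.0, -0.2419]
0.23 [0.0098, 0.074, 0.0, -0.2928]
0.27 [0.0132, 0.0865, 0.0, -0.3438]
0.04 [0.0005, 0.013, 0.0, -0.0509]
0.08 [0.0015, 0.026, 0.0, -0.1019]
0.12 [0.003, 0.0389, 0.0, -0.1528]
0.16 [0.005, 0.0517, 0.0, -0.2037]
0.2 [0.0075, 0.0645, 0.0, -0.2546]
0.24 [0.0106, 0.0771, 0.0, -0.3056]
0.28 [0.0141, 0.0896, 0.0, -0.3565]
0.32 [0.0182, 0.102, 0.0, -0.4074]
```

Call:
{"method": "step_arm", "body": {"targets": [[0.0001, 0.0033, 0, 0, 0, -0.0127, 1], [0.0004, 0.0114, 0, 0, 0, -0.0446, 1], [0.0012, 0.0227, 0, 0, 0, -0.0891, 1], [0.0025, 0.0357, 0, 0, 0, -0.14, 1], [0.0044, 0.0485, 0, 0, 0, -0.191, 1], [0.0069, 0.0613, 0, 0, 0, -0.242, 1], [0.0098, 0.074, 0, 0, 0, -0.293, 1], [0.0132, 0.0865, 0, 0, 0, -0.344, 1]]}}

```text
time_s: 10.25
eef_pos: [490.9, -2.9, 78.2]
ee_rot: [2.686, 1.629, -0.003]
force: [-2.7, -4.9, -8.6]
grip_width: 7.9
gripper_force: 64.5
```

```bash
python3 - <<'E'
from plan import *
P,M=meas();s=r.read_state();t=P[3];f=s["force"];print(P,"fx,fy tool",-np.sin(t)*f[0]+np.cos(t)*f[1],np.cos(t)*f[0]+np.sin(t)*f[1],f[2],s["wrist_torque"],s["grip_width"],s["gripper_force"])
E
```

```text
[np.float64(490.93924923237137), np.float64(-2.9075327126760206), np.float64(78.22519529881191), np.float64(-0.48088522687811264)] fx,fy tool -5.636594821065628 -0.1264848522420139 -8.573117301599446 [-0.84871955  0.5571721  -0.16164922] 7.910000727758349 64.4655004967899
```

Call:
{"method": "step_arm", "body": {"targets": [[-0.0005, 0.013, 0, 0, 0, -0.051, 1], [-0.0005, 0.026, 0, 0, 0, -0.102, 1], [0.001, 0.0389, 0, 0, 0, -0.153, 1], [0.003, 0.0517, 0, 0, 0, -0.204, 1], [0.0055, 0.0645, 0, 0, 0, -0.255, 1], [0.0086, 0.0771, 0, 0, 0, -0.306, 1], [0.0121, 0.0896, 0, 0, 0, -0.3565, 1], [0.0162, 0.102, 0, 0, 0, -0.4074, 1]]}}

```text
time_s: 11.25
eef_pos: [530.2, -16.3, 78.3]
ee_rot: [2.393, 2.036, -0.003]
force: [-2.3, -6.4, -7.8]
grip_width: 8.0
gripper_force: 64.5
```

```bash
python3 - <<'E'
from arc import *
P,M=meas();s=r.read_state();t=P[3];f=s["force"];print(P,"fx,fy tool",-np.sin(t)*f[0]+np.cos(t)*f[1],np.cos(t)*f[0]+np.sin(t)*f[1],f[2],s["wrist_torque"],s["grip_width"],s["gripper_force"])
v=np.array(P[:2])-A;print(np.hypot(*v),np.arctan2(v[1],v[0]))
c=cal("top");e=np.array(c["eye"]);p,d=r.get_image("top");cv2.imwrite("pics/t5.png",cv2.resize(p[165:305,230:390,::-1],(685,600),interpolation=cv2.INTER_CUBIC))
E
```

```text
[np.float64(530.2155039743707), np.float64(-16.31384675916177), np.float64(78.2764835252653), np.float64(-0.16090906696833054)] fx,fy tool -6.649819967564114 -1.2086447899686614 -7.838739157646514 [-1.16729858  0.38360723 -0.05190245] 8.01844161235292 64.46260283875745
131.6783899217953 -1.7200799537900227
```

View pics/t5.png

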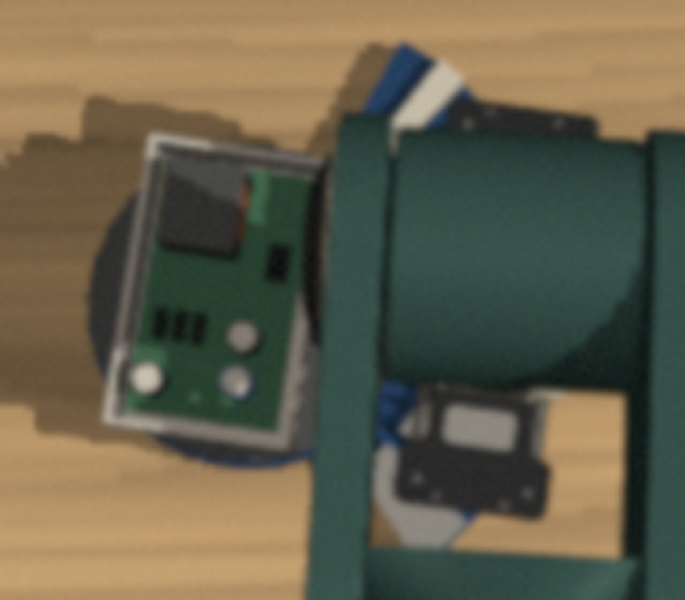

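The tray edge has turned about 0.589 rad, from (65,322)-(255,118) to (105,418)-(150,140), which agrees with the commanded 0.59. I'll refit the axis with the known 0.70 notch spacing.

```bash
cat >> m.py <<'E'
print("====")
n1=px2z(c,*f(470,502),26)[:2]
def res2(q):
    a=q[:2]; l=[np.linalg.norm(p-a)-168-q[5] for p in arc]+[2*q[5]]
    for pts,ph in((n2,q[3]),(n3,q[3]+.70),([n1],q[2])):
        for p in pts: l.append(-np.sin(ph)*(p-a)[0]+np.cos(ph)*(p-a)[1])
    l.append((np.linalg.norm(ring-a)-130)*.5)
    l.append(-np.sin(q[2])*(arm[1]-a)[0]+np.cos(q[2])*(arm[1]-a)[1]); l.append(-np.sin(q[2])*(arm[0]-a)[0]+np.cos(q[2])*(arm[0]-a)[1])
    return l+[q[4]]
ring=np.array([459.3,18.])
o=least_squares(res2,[549,113,-2.32,-1.53,0,0]);print(o.x,o.x[3]-o.x[2],np.round(o.fun,1))
a=o.x[:2]; print([np.linalg.norm(np.array(p)-a) for p in((462.4,17.6),(490.9,-2.9),(530.2,-16.3))],"n2 pin",a+130*np.array([np.cos(o.x[3]),np.sin(o.x[3])]))
E
python3 m.py | sed -n '/====/,$p'
```

```text
====
[ 5.49617753e+02  1.13317599e+02 -2.31963705e+00 -1.53570041e+00
  0.00000000e+00 -3.09726787e-01] 0.7839366382198223 [ 0.1  0.1 -1.2 -1.1  1.2 -0.3 -0.6  0.5  1.  -0.3 -1.1  0.6  0.7 -0.7
  0.2  0. ]
[np.float64(129.4943829670788), np.float64(130.20869739356849), np.float64(131.06399643983605)] n2 pin [554.17928572 -16.60234693]
```

```bash
python3 - <<'E'
import arc
from arc import *
arc.A=np.array([551,112.]); arc.arc([530.2,-16.3,78.3,-.1609],[.035,.07,.1,.13,.155,.175,.19,.195])
E
```

```text
Traceback (most recent call last):
AttributeError: 'function' object has no attribute 'arc'
```

```bash
sed -i 's/549.8,113.9/551,112./' arc.py; python3 - <<'E'
from arc import *
arc([530.2,-16.3,78.3,-.1609],[.035,.07,.1,.13,.155,.175,.19,.195])
E
```

```text
0.035 [0.0002, 0.0114, 0.0, -0.0446]
0.07 [0.0008, 0.0227, 0.0, -0.0891]
0.1 [0.0016, 0.0324, 0.0, -0.1273]
0.13 [0.0027, 0.0421, 0.0, -0.1655]
0.155 [0.0039, 0.0502, 0.0, -0.1974]
0.175 [0.005, 0.0566, 0.0, -0.2228]
0.19 [0.0059, 0.0614, 0.0, -0.2419]
0.195 [0.0062, 0.063, 0.0, -0.2483]
```

Call:
{"method": "step_arm", "body": {"targets": [[0.0002, 0.0114, 0, 0, 0, -0.0446, 1], [0.0008, 0.0227, 0, 0, 0, -0.0891, 1], [0.0016, 0.0324, 0, 0, 0, -0.1273, 1], [0.0027, 0.0421, 0, 0, 0, -0.1655, 1], [0.0039, 0.0502, 0, 0, 0, -0.1974, 1], [0.005, 0.0566, 0, 0, 0, -0.2228, 1], [0.0059, 0.0614, 0, 0, 0, -0.242, 1], [0.0062, 0.063, 0, 0, 0, -0.2483, 1]]}}

```text
time_s: 12.3
eef_pos: [555.5, -18.1, 78.2]
ee_rot: [2.184, 2.258, -0.003]
force: [0.1, -5.8, -9.3]
grip_width: 7.8
gripper_force: 64.5
```

```bash
python3 - <<'E'
from arc import *
P,M=meas();s=r.read_state();t=P[3];f=s["force"];print(P,"fx,fy tool",-np.sin(t)*f[0]+np.cos(t)*f[1],np.cos(t)*f[0]+np.sin(t)*f[1],f[2],s["wrist_torque"],s["grip_width"],s["gripper_force"])
v=np.array(P[:2])-A;print(np.hypot(*v),np.arctan2(v[1],v[0]))
p,d=r.get_image("scene");p=p[210:300,270:390,::-1];cv2.imwrite("pics/s6.png",cv2.resize(p,(800,600),interpolation=cv2.INTER_CUBIC))
E
```

```text
[np.float64(555.5354414427769), np.float64(-18.060208999242093), np.float64(78.23710723530367), np.float64(0.03308374949249467)] fx,fy tool -5.766128318209625 -0.09469882631499482 -9.313754780840943 [-1.30610915  0.22487355 -0.03234037] 7.761731629465945 64.45715477981139
130.13926461298064 -1.5359385914294228
```

View pics/s6.png

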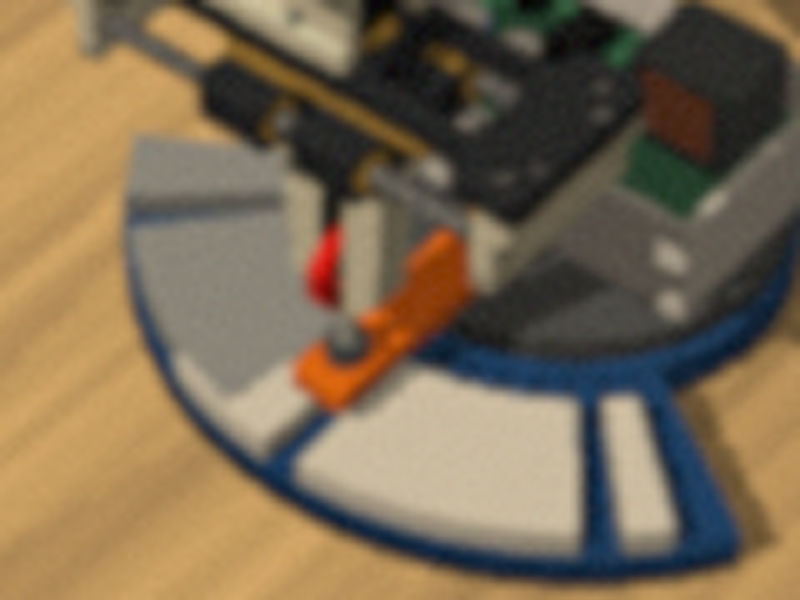

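```bash
python3 - <<'E'
from h import *
c=cal("scene");a=np.array([549.6,113.3])
g=lambda u,v:(270+(u+.5)/6.667-.5,210+(v+.5)/6.667-.5)
for n,u,v,z in(("notch L edge outer",262,456,31),("R edge outer",298,460,31),("R edge inner",340,413,31),("L edge inner",312,400,31),("floor mid",277,464,21),("armL",298,374,48),("armR",343,402,48),("arm mid",320,388,48),("collar",347,334,56),("n3 L",583,550,31),("n3R",620,550,31),("n3 L in",583,405,31),("n3 R in",600,405,31)):
    p=px2z(c,*g(u,v),z)[:2]-a;print(n,(p+a).round(1),round(np.hypot(*p),1),round(np.arctan2(p[1],p[0]),4))
E
```

```text
notch L edge outer [553.6 -64.5] 177.9 -1.5481
R edge outer [564.2 -57.7] 171.7 -1.4856
R edge inner [561.  -32.3] 146.0 -1.493
L edge inner [549.6 -34.2] 147.5 -1.5709
floor mid [554.1 -57.7] 171.1 -1.5445
armL [548.1 -39.3] 152.6 -1.5803
armR [568.4 -38.8] 153.2 -1.448
arm mid [558.2 -39.2] 152.7 -1.5147
collar [553.5 -19.7] 133.1 -1.5417
n3 L [663.  -24.5] 178.5 -0.8821
n3R [672.4 -16.4] 178.6 -0.8125
n3 L in [622.5  25.8] 113.9 -0.8757
n3 R in [627.   29.7] 113.9 -0.8237
```

Both the notch (edges at about (262,456) and (298,460)) and the arm with its collar at (347,338) come out near angle −1.53, so they're aligned. Releasing.

Call:
{"method": "step_arm", "body": {"targets": [[0, 0, 0, 0, 0, 0, 0.5], [0, 0, 0, 0, 0, 0, 0.5], [0, 0, 0, 0, 0, 0, 0.5], [0, 0, 0, 0, 0, 0, 0.5], [0, 0, 0, 0, 0, 0, 0.5], [0, 0, 0, 0, 0, 0, 0.5], [0, 0, 0, 0, 0, 0, 0.5], [0, 0, 0, 0, 0, 0, 0.5]]}}

```text
time_s: 13.35
eef_pos: [555.6, -17.1, 78.6]
ee_rot: [-2.186, -2.256, 0.0]
force: [0.4, 0.1, -0.2]
grip_width: 23.4
gripper_force: 0.0
```

```bash
python3 - <<'E'
from arc import *
s=r.read_state();print(s["force"],s["grip_width"],s["eef_pos"])
p,d=r.get_image("scene");p=p[210:300,270:390,::-1];cv2.imwrite("pics/s7.png",cv2.resize(p,(800,600),interpolation=cv2.INTER_CUBIC))
E
```

```text
[ 0.39808083  0.07085494 -0.24852988] 23.366558710752496 [555.62671902 -17.06030033  78.62886977]
```

View pics/s7.png

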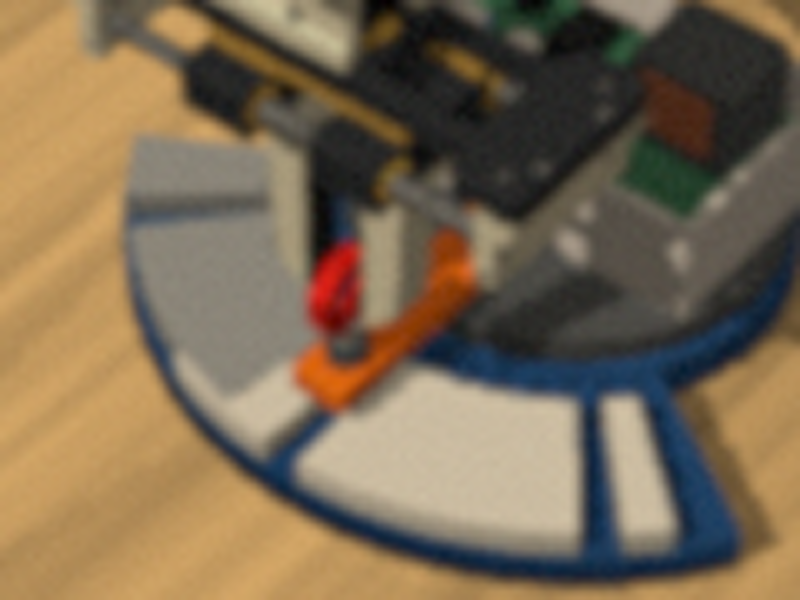

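The ring has dropped by about 27 crop px (bottom from 305 to 332), the full 14 mm, and it sits just above the collar. I'll retreat straight up and check by depth.

Call:
{"method": "step_arm", "body": {"targets": [[0, 0, -0.01, 0, 0, 0, 0.4], [0, 0, -0.04, 0, 0, 0, 0.3], [0, 0, -0.09, 0, 0, 0, 0.3], [0, 0, -0.15, 0, 0, 0, 0.3], [0, 0, -0.21, 0, 0, 0, 0.3], [0, 0, -0.27, 0, 0, 0, 0.3], [0, 0, -0.32, 0, 0, 0, 0.3], [0, 0, -0.35, 0, 0, 0, 0.3]]}}

```text
time_s: 14.4
eef_pos: [555.8, -17.1, 220.5]
ee_rot: [2.185, 2.256, 0.001]
force: [1.3, 0.5, -0.7]
grip_width: 32.2
gripper_force: 0.0
```

Call:
{"method": "step_arm", "body": {"targets": [[0.05, 0, 0, 0, 0, 0, 0.3], [0.15, 0, 0, 0, 0, 0, 0.3], [0.28, -0.05, 0, 0, 0, 0, 0.3], [0.4, -0.1, 0, 0, 0, 0, 0.3], [0.52, -0.15, 0, 0, 0, 0, 0.3], [0.64, -0.2, 0, 0, 0, 0, 0.3], [0.75, -0.25, 0, 0, 0, 0, 0.3], [0.8, -0.27, 0, 0, 0, 0, 0.3]]}}

```text
time_s: 15.4
eef_pos: [435.5, 301.9, 217.8]
ee_rot: [-2.183, -2.259, 0.002]
force: [0.7, -0.7, 0.1]
grip_width: 32.7
gripper_force: 0.0
```

```bash
python3 - <<'E'
from h import *
s=r.read_state();print(s["time_s"],s["eef_pos"],s["force"])
for n in("top","scene"):
    c=cal(n);p,d=r.get_image(n);I=p.astype(int)
    u0,v0=w2px(c,[[554,-17,80]])[0].astype(int);print(n,u0,v0)
    m=(I[...,0]>90)&(I[...,1]<55)&(I[...,2]<70);k=np.zeros_like(m);k[v0-14:v0+15,u0-14:u0+15]=1
    v,u=np.nonzero(m&k);P=np.array([px2w(c,a,b,d[b,a]) for a,b in zip(u,v) if d[b,a]>0]);P=P[P[:,2]>58]
    print(len(u),P.mean(0).round(1),np.percentile(P[:,2],[5,50,95]).round(1),u.mean(),v.mean(),(u.min(),u.max(),v.min(),v.max()))
    for z in(0,9):print(z,w2px(c,[[554,-17,64+z],[554,-17,80+z],[554,-17,96+z]]).round(1).tolist())
    cv2.imwrite(f"pics/end_{n}.png",p[...,::-1])
E
```

```text
15.4 [435.46125234 301.89133826 217.76221015] [ 0.74438001 -0.71356304  0.1367904 ]
top 344 229
58 [552.5 -15.5  90.4] [80.  92.1 96.6] 344.17241379310343 230.18965517241378 (np.int64(338), np.int64(352), np.int64(228), np.int64(233))
0 [[344.6, 230.7], [344.8, 230.0], [345.1, 229.2]]
9 [[344.7, 230.3], [345.0, 229.5], [345.2, 228.7]]
scene 322 252
128 [555.9 -22.8  84.3] [69.4 87.8 96.4] 323.765625 253.9140625 (np.int64(317), np.int64(336), np.int64(246), np.int64(264))
0 [[322.5, 256.8], [322.5, 252.0], [322.4, 247.2]]
9 [[322.5, 254.1], [322.4, 249.3], [322.3, 244.4]]
```

Depth puts the ring top at 96 mm in both views, which is the pin-home height; a pin resting on the plate would read about 104.

```bash
python3 -c "
from rig import r; print(r.hand_in())"
```

```text
the job is handed in; nothing more can be done
None
```

I pulled the ring up, turned the table about 0.78 rad counter-clockwise to the next notch, and let go; both cameras' depth shows the pin fully home, the hand is clear, and the job is handed in at about 15.5 s, though the gripper read about 64 N while set to 28 N.

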